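# Twist-lock a pipe stud into a strut rail

### The arm

A 6-joint arm with a two-finger parallel gripper is mounted at the origin on the work surface. World frame = base frame: x ahead of the robot, y to its left, z up, the work surface at z = 0. Lengths are in m, angles in rad, forces in N, time in s.
With the tool pointing down it reaches from about 0.425 to 0.95 m from the base axis. Payload 3.5 kg.
Tool frame: the origin (TCP) lies between the finger pads; the fingertips stand 19 mm ahead of it and the grasp point (between the pads) is the TCP; y points along the fingers, z is the direction in which the jaws open and shut, and the axes are right-handed (so a half turn about y gives the same grasp; the last joint's range is limited). The gripper opens to 85 mm and grips with 20 to 120 N. Pads are 22 mm wide; open, the fingers measure 114 mm over their backs; the gripper's body (76 mm by 85 mm) begins 54 mm behind the grasp point. The pads swing forward as they close: fully open they stand 13 mm farther back than shut.
Start: joints at [-1.477, 0.286, 1.577, -0, 1.279, -0.15], TCP at [0.163, -0.655, 0.25] pointing down, gripper open.
Joint ranges: [-2.77, 2.77], [-0.9, 2.22], [0.21, 2.48], [-1.53, 4.67], [0.24, 2.81], [-2.84, 2.84]. Speed limits (rad/s): [2.79, 2.79, 3.14, 3.14, 3.14, 3.14].

### API

Orientations are given as a unit quaternion [x, y, z, w].
In Python, from plant import get_state, read_camera, camera_model, sign_off gives the robot as it stands.
- The arm moves only by the tool carry_out, never from a script. Its argument "moves" is a list of rows, each a list of 7 numbers: the turn, a rotation vector about the tool's x, y, z in rad, then the shift along the tool's x, y, z in m, then the closure, from -1 (fully open) to 1 (shut). In form: [[wx, wy, wz, dx, dy, dz, jaw], ...]. A call has 1 to 10 rows; each row shifts and turns the commanded pose from where the row before left it, along the tool's axes as they then stand; what a row does not reach is not made up. A row lasts 1/8 s, in which the tool goes at most 62.5 mm and 10.7 degrees, less where a joint would pass 70% of its speed; a pose out of reach is approached as far as the arm can. A call is refused whole if a number of a shift passes 0.0625 or a number of a turn 0.188, either way. A call with a gripper value outside its range is refused whole. The fingers move at their own pace and stop on an object; "squeeze" is the grip in N (left out, the last holds). Time passes only in rows, so rows that do not move let the fingers close. It gives the time, the measured TCP pose, the force and the opening at its end, in the units of the state.
- get_state(): the state, without advancing time (a new reading comes with each control period).
- read_camera(name): name is "scene" or "top" or "wrist"; returns the picture (400x640x3 uint8, blue, green, red); there is no depth.
- camera_model(name): a dict with "camera_matrix" (3x3 intrinsics, pixels), "pose" (4x4, takes a point from camera to world coordinates). Camera axes: x right, y down, z forward; pixel columns grow to the right and rows downward; lengths in m; the calibration is good to about 2 mm. A picture is of the moment at which its call begins: read the wrist's pose just before it. camera_model takes no time and is no camera call; for the wrist camera it gives the pose at the moment of the call.
- sign_off(): hands the job in, once; it reports no verdict.
The state is a dict: "time": time; "qpos": joint angles; "dq": joint speeds; "joint_efforts": joint torques, N m; "eef_pos": TCP position; "tcp_rot": TCP orientation; "contact_force": force on the tool from outside, world axes, zero at the start; "wrist_torque": the same for the moment, N m; "opening": opening from 0.0 (shut) to 1.0 (fully open).
Only numpy, scipy, OpenCV 4.12 (cv2) and the standard library are available. Lean on these libraries where they do the work, as an engineer would, in place of code of your own. Each camera call takes 0.05 s, during which the arm holds its last target. There are 200 camera calls.

### The job

Take the T-headed pipe stud standing on the bench, lower its head through the wide window of the steel strut rail, slide it along the slot until its shank meets the stop, and give it a quarter turn so the head drops into the cross seat and locks. Never force the stud against the rail (a light push is plenty), leave the round-footed stud and everything else where it is, and let go with the stud standing upright and seated.

Things in the scene. Friction and masses are not known exactly. Their poses are not given: they have to be found in the camera images.
- stud_grip (a point): Centre of the grip block of the T-headed stud, on its axis, 53 mm above its underside. The block is dark steel, 30 long (own x) x 12 wide (y) x 26 mm tall (40 to 66 mm above the underside), with a short 8 mm threaded end up to 78 mm. The stud stands upright on its head, z up, about 100 g. Grasp the block across its 12 mm width, from above.
- stud_head (a point): Centre of the stud's T-head, on its axis, 4 mm above its underside: a flat steel bar 30 long (x) x 16 wide (y) x 8 mm tall, parallel to the grip block. Above it a round shank of 9 mm diameter goes up to the grip block. Axes as stud_grip.
- rail: Fixed steel strut rail screwed to the bench: a closed channel 46 mm wide (y), 36 mm high, from 71 mm behind to 153 mm ahead of its origin, which lies at bench level under the centre of the entry window. x runs along the slot from window to stop, y across, z up. The top plate is 5 mm thick. The stud may bear on the rail with up to 45 N, more is forcing; 5 to 10 N is enough for everything.
- window (a point): Centre of the entry window in the rail's top plate, at the top face, 36 mm above the bench. The window is 36 mm along the rail (x) by 19 mm across (y). The only opening the T-head fits through. Axes as the rail.
- slot_mid (a point): Point of the slot's centre line at the top face, 72.5 mm in x from the window. The slot, 13 mm wide, runs from the window in +x: the shank fits, the head does not. A rigid dark steel stop block (20 mm long, 2 mm proud) fills the slot somewhere; it differs each time and is not measured: the shank meets it with the stud's axis 50 to 95 mm from the window centre.
- floor (a point): Inside floor below slot_mid, 20 mm above the bench; inside is 41 mm wide, 11 mm high. At the stop, under the stud's axis, the floor has a cross seat: a trench 20 mm wide (x), right across (y), 6 mm deep. The head lying along x bridges it; after a quarter turn, either way, it can drop in when let or lightly pushed down: stud_grip is then 67 mm above the bench, 73 mm while sliding.
- round_stud: The other stud: the same shank and grip block, but a round foot 30 mm across. Not for this rail. Origin under its foot.
- coupling: Copper pipe coupling, a ring 27 mm across and 22 mm high, between studs and rail.
- hex_nut: Steel hex nut, 24 mm across, 10 mm high, between the two studs.
- tape: Tape measure, 66 x 36 x 62 mm, beyond the rail.
- wrench: Wrench about 220 mm long lying beyond the rail.
- jar: Glass jar, 70 mm across, 100 mm high.
- paint_can: Paint can, 104 mm across, 115 mm high.
- elbow: Copper pipe elbow, 28 mm thick, lying to the left of the rail.
Things that resemble listed ones, but are neither listed nor needed, are in the scene too. What is shaped like the part that bears stud_grip but green is not meant.

How it is judged:
By the outcome, as a careful person would: the job done as asked, in the order asked, and still so for the second after the job is handed in, with the robot touching nothing.
It also fails if it takes over 54 s, if anything falls off the work surface, if the arm or the gripper's body presses on something with over 40 N, if the wrist force passes 120 N, or if a joint passes its speed limit or range.

## Working session

There is one attempt and no reset: what is moved stays moved. The work goes in short steps, Python scripts to look and compute and a tool call to move; the robot and the scene stay as the last step left them, time stands still between calls to the robot, and variables do not carry over. Pictures are saved under pics/ and viewed, about 8 in all and at most 12, crops included, and the job is handed in when it is done.

Besides the shell and the picture viewer there is one more tool, called after "Emit:" as a command line: name --pt "numbers of a row" for each row, then --argument value for the rest. carry_out: Moves the arm, as the interface text tells. Its arguments: {"type":"object","properties":{"moves":{"type":"array","items":{"type":"array","items":{"type":"number"}}},"squeeze":{"type":"number"}},"required":["moves"]}

```bash
mkdir -p pics
cat > h.py <<'E'
import numpy as np,cv2
from plant import *
def ray(cam,u,v,z,M=None):
    M=M or camera_model(cam);K=np.array(M["camera_matrix"]);P=np.array(M["pose"])
    d=P[:3,:3]@np.linalg.inv(K)@[u,v,1];o=P[:3,3];return o+d*(z-o[2])/d[2]
def proj(cam,p,M=None):
    M=M or camera_model(cam);K=np.array(M["camera_matrix"]);P=np.array(M["pose"])
    q=K@(P[:3,:3].T@(np.array(p)-P[:3,3]));return q[:2]/q[2]
E
python3 - <<'E'
from h import *
print(get_state())
for n in("scene","top"):
    cv2.imwrite(f"pics/{n}0.png",read_camera(n)); m=camera_model(n);print(n,np.round(m["camera_matrix"],1).tolist(),np.round(m["pose"],3).tolist())
E
```

```text
{'time': 0.0, 'qpos': array([-1.47698275e+00,  2.87194828e-01,  1.57818331e+00,  2.89529225e-05,
        1.27857649e+00, -1.50001306e-01]), 'dq': array([ 0.00041075,  0.00038844,  0.0006579 , -0.00025071, -0.00066472,
        0.00108446]), 'joint_efforts': array([-9.38400553e-04, -4.05984735e+01, -2.92627341e+01, -1.63967325e-04,
        5.80900771e-03,  1.37245803e-05]), 'eef_pos': array([ 0.16292579, -0.65441476,  0.24892425]), 'tcp_rot': array([-0.08595197,  0.70269333, -0.70102437,  0.08601848]), 'contact_force': array([ 0.0947346 , -0.11120451,  0.29094469]), 'wrist_torque': array([0.00633217, 0.01473435, 0.05445903]), 'opening': 1.0014579660191765}
scene [[497.5, 0.0, 307.5], [0.0, 497.5, 199.3], [0.0, 0.0, 1.0]] [[0.218, 0.791, -0.572, 1.306], [0.976, -0.173, 0.133, -0.226], [0.007, -0.587, -0.809, 1.081], [0.0, 0.0, 0.0, 1.0]]
top [[410.7, 0.0, 318.9], [0.0, 410.7, 201.3], [0.0, 0.0, 1.0]] [[0.002, -0.997, 0.073, 0.493], [-1.0, -0.004, -0.019, -0.029], [0.02, -0.073, -0.997, 1.167], [0.0, 0.0, 0.0, 1.0]]
```

View pics/top0.png

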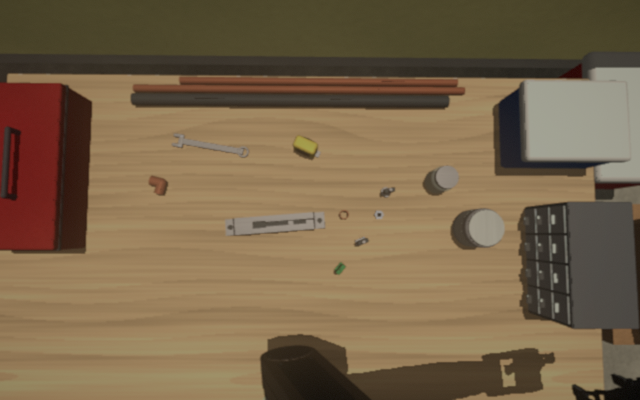

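View pics/scene0.png

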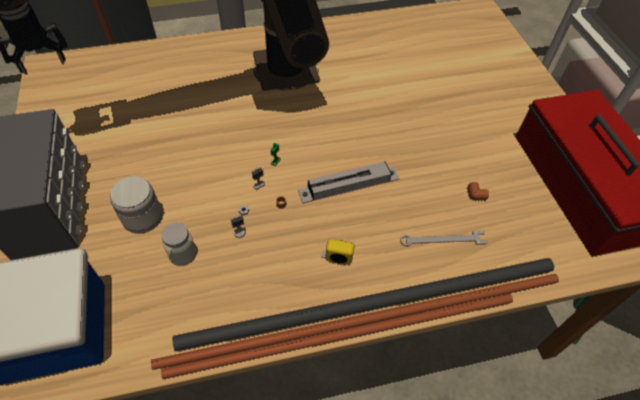

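Both views show the rail (top view: columns 225–325, row 223), stud candidates at top (362,241) and (388,191), and the green decoy at (340,268). I'll enlarge both.

Run:
```python
from h import *
a=cv2.imread("pics/top0.png")[175:255,220:400];b=cv2.imread("pics/scene0.png")[150:245,225:405]
f=lambda x:cv2.convertScaleAbs(cv2.resize(x,(800,int(x.shape[0]*800/180)),interpolation=cv2.INTER_CUBIC),alpha=1.5)
c=np.vstack([f(a)[:340],f(b)[:250]]);c=np.vstack([f(a)[:],f(b)]);cv2.imwrite("pics/c1.png",cv2.resize(c,None,fx=.76,fy=.76))
```

```text
(no output)
```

View pics/c1.png

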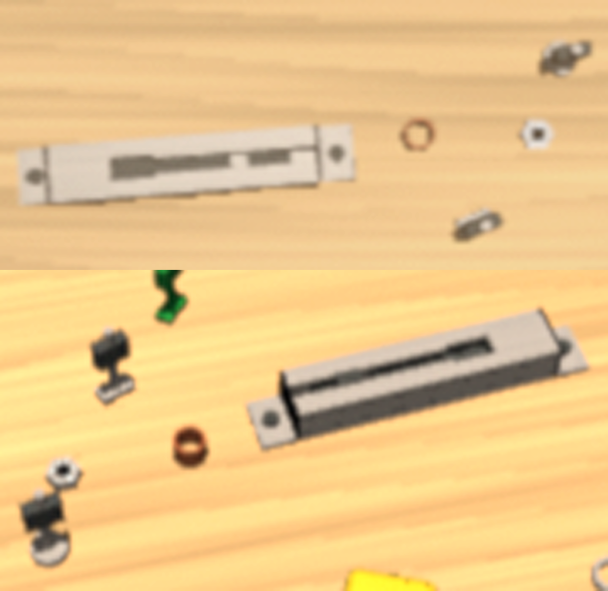

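The T-headed stud is the one at top pixel (361,241.5), because its bar foot shows in the scene crop. The other, at (387,192), has the round foot. The window centre is at about (259,224.4) and the slot runs to image right, with the stop near column 288.

Run:
```python
from h import *
f=lambda x,y,z:np.round(ray("top",220+x/3.378-.5,175+y/3.378-.5,z),4)
print("stud",f(477,225,.066)); print("scene stud",np.round(ray("scene",225+110/3.378,150+(350-270)/3.378,.053),4))
w=f(132,167,.036);e=f(290,155,.036);s=f(231,160,.036);print("win",w,"slotend",e,"stopedge",s,np.linalg.norm(e-w),np.linalg.norm(s-w))
l=f(48,174,.036);r=f(318,154,.036);print("railends",l,r,np.linalg.norm(l-r),np.degrees(np.arctan2(*(r-l)[1::-1])))
p=f(456,237,.066);q=f(500,214,.066);print("block axis",np.degrees(np.arctan2(*(q-p)[1::-1])))
m=camera_model("wrist");s=get_state();from scipy.spatial.transform import Rotation as R
T=R.from_quat(s["tcp_rot"]).as_matrix();P=np.array(m["pose"]);print(np.round(T,3),np.round(T.T@P[:3,:3],3),T.T@(P[:3,3]-s["eef_pos"]),m["camera_matrix"])
```

```text
stud [ 0.4682 -0.1629  0.066 ]
scene stud [ 0.469  -0.1677  0.053 ]
win [0.5139 0.1141 0.036 ] slotend [ 0.524  -0.0142  0.036 ] stopedge [0.5198 0.0338 0.036 ] 0.1286969308103344 0.0805164579449444
railends [0.5081 0.1819 0.036 ] [ 0.5249 -0.037   0.036 ] 0.21954373140675187 -85.61130264132417
block axis -62.525568373722884
[[-0.97  -0.     0.241]
 [-0.241  0.002 -0.97 ]
 [-0.    -1.    -0.002]] [[-0.     0.963  0.269]
 [-0.001 -0.269  0.963]
 [ 1.    -0.     0.001]] [-0.06805285 -0.12450406 -0.00046411] [[339.42676601   0.         319.6471713 ]
 [  0.         339.42676601 203.41475096]
 [  0.           0.           1.        ]]
```

Emit:
carry_out --pt "0 -0.181 0 0 0 0 -1" --pt "0 -0.181 0 0 0 0 -1" --pt "0 -0.181 0 0 0 0 -1" --pt "0 -0.181 0 0 0 0 -1" --pt "0 -0.181 0 0 0 0 -1" --pt "0 -0.181 0 0 0 0 -1" --pt "0 -0.181 0 0 0 0 -1" --pt "0 -0.181 0 0 0 0 -1" --pt "0 -0.181 0 0 0 0 -1" --pt "0 -0.177 0 0 0 0 -1"

```text
time: 1.35
eef_pos: [0.1629, -0.6546, 0.2495]
tcp_rot: [-0.605, 0.366, -0.365, 0.606]
contact_force: [-0.0, -0.5, 0.5]
opening: 0.996
```

Emit:
carry_out --pt "0 0 0 -0.0295 0.006 0.05 -1" --pt "0 0 0 -0.0295 0.006 0.05 -1" --pt "0 0 0 -0.0295 0.006 0.05 -1" --pt "0 0 0 -0.0295 0.006 0.05 -1" --pt "0 0 0 -0.0295 0.006 0.05 -1" --pt "0 0 0 -0.0295 0.006 0.05 -1" --pt "0 0 0 -0.0295 0.006 0.05 -1" --pt "0 0 0 -0.0295 0.006 0.05 -1" --pt "0 0 0 -0.0295 0.006 0.05 -1" --pt "0 0 0 -0.0295 0.006 0.05 -1"

```text
time: 2.6
eef_pos: [0.4712, -0.1609, 0.19]
tcp_rot: [0.604, -0.367, 0.367, -0.604]
contact_force: [0.3, -0.8, -0.0]
opening: 1.004
```

Emit:
carry_out --pt "0 0 0 0 0 0 -1" --pt "0 0 0 0 0 0 -1"

```text
time: 2.85
eef_pos: [0.4705, -0.1627, 0.19]
tcp_rot: [0.605, -0.367, 0.367, -0.604]
contact_force: [0.0, -0.3, 0.0]
opening: 1.0
```

```bash
cat >> h.py <<'E'
from scipy.spatial.transform import Rotation as R
import json
def wshot(name):
    m=camera_model("wrist");s=get_state();im=read_camera("wrist");cv2.imwrite(f"pics/{name}.png",im)
    json.dump({k:np.array(m[k]).tolist() for k in("pose","camera_matrix")},open(f"pics/{name}.json","w"));return s
def st():
    s=get_state();T=R.from_quat(s["tcp_rot"]).as_matrix()
    print("t",round(s["time"],2),"tcp",np.round(s["eef_pos"],4),"yaw x",round(np.degrees(np.arctan2(T[1,0],T[0,0])),2),"down",np.round(T[:,1],3),"F",np.round(s["contact_force"],1),"M",np.round(s["wrist_torque"],2),"open",round(float(s["opening"]),3));return s,T
E
python3 -c "
from h import *
st();wshot('w1')"
```

```text
t 2.85 tcp [ 0.4705 -0.1627  0.19  ] yaw x -62.51 down [-0.001 -0.    -1.   ] F [ 0.  -0.3  0. ] M [ 0.04  0.02 -0.  ] open 1.0
```

View pics/w1.png

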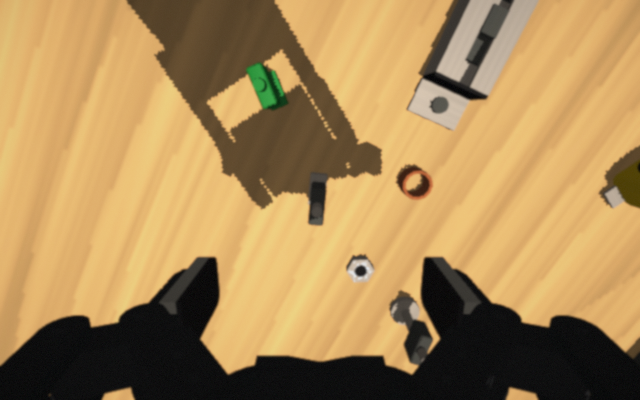

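The stud block is centred near (317,198) and stands nearly vertical in the image, so the yaw is almost aligned. The coupling is at (414,182) and the round stud is at lower right. I'll enlarge the stud.

Run:
```python
from h import *
a=cv2.imread("pics/w1.png")[160:240,280:360]
cv2.imwrite("pics/c2.png",cv2.convertScaleAbs(cv2.resize(a,(560,560),interpolation=cv2.INTER_CUBIC),alpha=2.2))
```

```text
(no output)
```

View pics/c2.png

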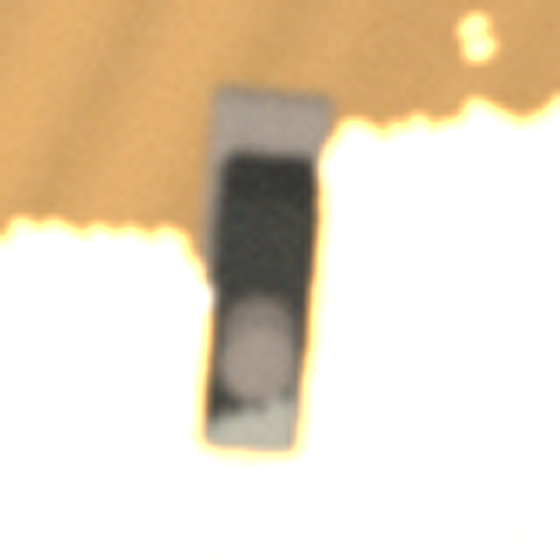

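Run:
```python
from h import *
M=json.load(open("pics/w1.json"));f=lambda x,y,z:ray("wrist",280+x/7-.5,160+y/7-.5,z,M)
c=[f(*p,.066) for p in((224,155),(313,158),(297,445),(205,440))]
print(np.round(c,4)); ce=np.mean(c,0);print("c",ce,"len",np.linalg.norm(c[0]-c[3]),np.linalg.norm(c[1]-c[2]),"w",np.linalg.norm(c[0]-c[1]))
d=(c[0]+c[1]-c[2]-c[3]);print("yaw",np.degrees(np.arctan2(d[1],d[0])))
print("thread",f(258,345,.078))
s,T=st();print("tool delta",T.T@(np.array([*ce[:2],.053])-s["eef_pos"]))
```

```text
[[ 0.4576 -0.1515  0.066 ]
 [ 0.4662 -0.1474  0.066 ]
 [ 0.4796 -0.1768  0.066 ]
 [ 0.4704 -0.181   0.066 ]]
c [ 0.46843063 -0.16420454  0.066     ] len 0.03214652532057161 0.03235804849571321 w 0.00950137439397146
yaw 113.98943127117772
thread [ 0.46900969 -0.1654003   0.078     ]
t 2.9 tcp [ 0.4704 -0.1634  0.1902] yaw x -62.59 down [-0. -0. -1.] F [-0.3  0.3 -0.1] M [ 0.02 -0.02 -0.02] open 0.998
tool delta [-0.00017763  0.13722007 -0.00205125]
```

Emit:
carry_out --pt "0 0.06 0 0 0.03 -0.002 0" --pt "0 0 0 0 0.035 0 0" --pt "0 0 0 0 0.03 0 0" --pt "0 0 0 0 0.02 0 0" --pt "0 0 0 0 0.015 0 0" --pt "0 0 0 0 0.005 0 0" --pt "0 0 0 0 0 0 0"

```text
time: 3.78
eef_pos: [0.469, -0.1643, 0.0556]
tcp_rot: [0.593, -0.385, 0.385, -0.593]
contact_force: [-0.5, -1.0, -0.2]
opening: 0.501
```

Emit:
carry_out --pt "0 0 0 0 0 0 1" --pt "0 0 0 0 0 0 1" --pt "0 0 0 0 0 0 1" --pt "0 0 0 0 0 0 1" --pt "0 0 0 0 0 0 1" --pt "0 0 0 0 0 0 1" --squeeze 50

```text
time: 4.53
eef_pos: [0.4696, -0.164, 0.0562]
tcp_rot: [-0.593, 0.385, -0.386, 0.593]
contact_force: [-0.1, 0.5, 5.3]
opening: 0.131
```

Emit:
carry_out --pt "0 0 0 0 0 0 1" --pt "0 0 0 0 0 0 1"

```text
time: 4.78
eef_pos: [0.4696, -0.164, 0.0562]
tcp_rot: [-0.593, 0.385, -0.386, 0.593]
contact_force: [-0.3, 0.8, 6.3]
opening: 0.135
```

```bash
python3 -c "
from h import *
st()"
```

```text
t 4.78 tcp [ 0.4696 -0.164   0.0562] yaw x -65.99 down [ 0.001 -0.001 -1.   ] F [-0.3  0.8  6.3] M [ 0.12  0.04 -0.02] open 0.135
```

Emit:
carry_out --pt "0 0 0 0 -0.02 0 1" --pt "0 0 0 0 -0.042 0 1" --pt "0 0.171 0 0 -0.042 0 1" --pt "0 0.171 0 0 0 0 1" --pt "0 0 0 -0.055 0 0.005 1" --pt "0 0 0 -0.055 0 0.005 1" --pt "0 0 0 -0.055 0 0.005 1" --pt "0 0 0 -0.055 0 0.005 1" --pt "0 0 0 -0.054 0 0.005 1" --pt "0 0 0 0 0 0 1"

```text
time: 6.02
eef_pos: [0.4716, 0.1145, 0.1584]
tcp_rot: [0.521, -0.479, 0.478, -0.52]
contact_force: [0.4, -0.0, -1.5]
opening: 0.133
```

Emit:
carry_out --pt "0 0 0 0 0 0 1" --pt "0 0 0 0 0 0 1"

```text
time: 6.28
eef_pos: [0.4727, 0.1103, 0.159]
tcp_rot: [0.519, -0.481, 0.481, -0.518]
contact_force: [0.6, -0.4, -0.4]
opening: 0.137
```

```bash
python3 -c "
from h import *
st();wshot('w2')
a=cv2.imread('pics/w2.png')[20:320,160:560]
cv2.imwrite('pics/c3.png',cv2.convertScaleAbs(cv2.resize(a,(800,600),interpolation=cv2.INTER_CUBIC),alpha=1.5))"
```

```text
t 6.28 tcp [0.4727 0.1103 0.159 ] yaw x -85.69 down [-0.001 -0.    -1.   ] F [ 0.6 -0.4 -0.4] M [ 0.    0.01 -0.01] open 0.137
```

View pics/c3.png

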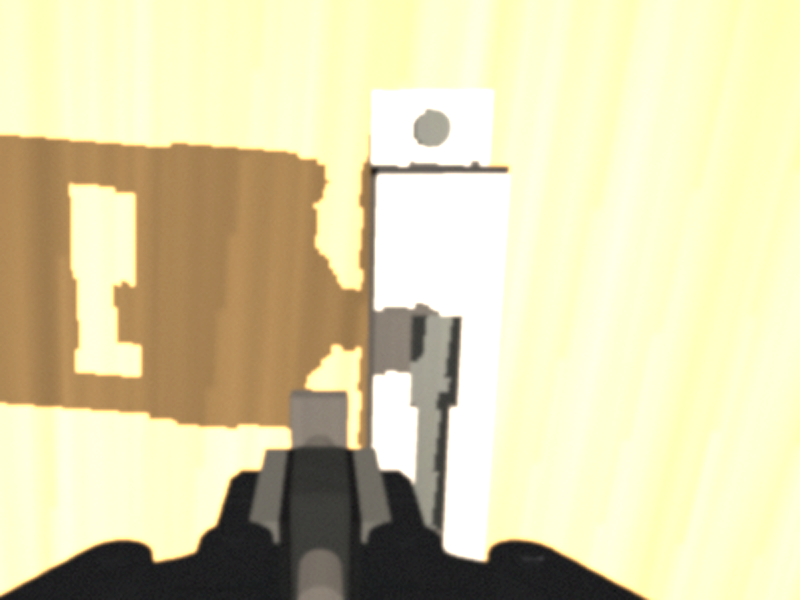

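The camera's image "down" is tool +x, i.e. along the rail. The window is bounded by about (412–461, 317–405) in the crop, the rail end edge is at row 170 (372–508), and the slot runs down from the window.

```bash
python3 - <<'E'
from h import *
M=json.load(open("pics/w2.json"));f=lambda x,y,z=.036:ray("wrist",160+x/2-.5,20+y/2-.5,z,M)
c=np.array([f(*p) for p in((412,317),(461,317),(457,405),(412,372))])
print(np.round(c,4))
print("window len",np.linalg.norm(c[1]-c[2]),"w",np.linalg.norm(c[0]-c[1]))
a,b=f(374,170),f(508,170);print("end",a,b,np.linalg.norm(a-b));e=(a+b)/2
r2=f(490,550);d=r2-b;print("right edge yaw",np.degrees(np.arctan2(d[1],d[0])))
s=f(461,317);q=f(457,405);
for y in(-85.6,-86.2,-84.5):
  u=np.array([np.cos(np.radians(y)),np.sin(np.radians(y)),0]);v=np.array([-u[1],u[0],0])
  print(y,"win from end",e+.071*u,"from edges",(c[0]+c[1])/2+.018*u,(c[1]-.0095*v+c[2]-.0095*v)/2, (c[2]-.0095*v)-.018*u)
E
python3 - <<'E'
import cv2
a=cv2.imread('pics/w2.png')[165:300,330:420]
cv2.imwrite('pics/c4.png',cv2.resize(a,None,fx=4.4,fy=4.4,interpolation=cv2.INTER_CUBIC))
E
```

```text
[[0.5049 0.1316 0.036 ]
 [0.523  0.1329 0.036 ]
 [0.526  0.0987 0.036 ]
 [0.5073 0.1105 0.036 ]]
window len 0.034390541004094874 w 0.018152804581088557
end [0.48581062 0.18256837 0.036     ] [0.5325397  0.18609749 0.036     ] 0.04686215713213292
right edge yaw -84.23911204398821
-85.6 win from end [0.51462221 0.11354218 0.036     ] from edges [0.51533526 0.11429379 0.036     ] [0.51501907 0.11506825 0.036     ] [0.51512454 0.11588429 0.036     ]
-86.2 win from end [0.5138806  0.11348902 0.036     ] from edges [0.51514724 0.11428031 0.036     ] [0.51501196 0.11516748 0.036     ] [0.51530544 0.115997   0.036     ]
-84.5 win from end [0.51598021 0.1136598  0.036     ] from edges [0.51567954 0.11432361 0.036     ] [0.51503481 0.11488654 0.036     ] [0.51479599 0.11567277 0.036     ]
```

View pics/c4.png

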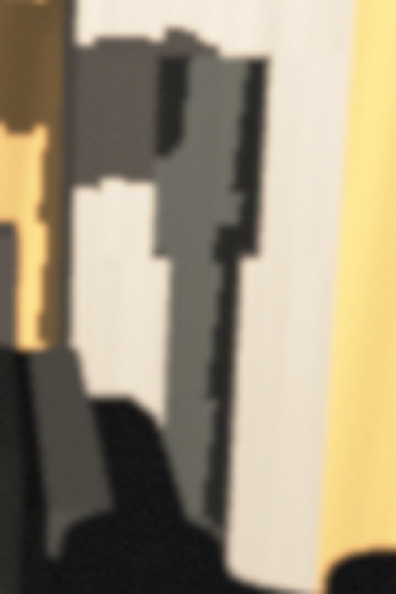

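This is cleaner. The window corners in this crop are (156,57), (267,57), (154,257) and (257,257). The slot's right edge runs from (238,257) to (228,560).

Run:
```python
from h import *
M=json.load(open("pics/w2.json"));f=lambda x,y,z=.036:ray("wrist",330+x/4.4-.5,165+y/4.4-.5,z,M)
c=np.array([f(*p) for p in((156,57),(267,57),(257,257),(154,257))]);print(np.round(c,4))
print("c",c.mean(0),[np.linalg.norm(c[i]-c[(i+1)%4]) for i in range(4)])
Y=lambda a,b:np.degrees(np.arctan2(*(b-a)[1::-1]))
print("yaws",Y(c[1],c[2]),Y(c[0],c[3]),"slotR",Y(f(238,257),f(228,560)),"railR",Y(f(355,0),f(322,545)),"cross",Y(c[0],c[1])-90,Y(c[3],c[2])-90)
g=(f(169,257)+f(238,257))/2;print("slot start mid",g,np.linalg.norm(f(169,257)-f(238,257)))
# stud head as held: bottom of image crop3: head far edge at (291..347, 392)
for z in(.103,.111):print(z,ray("wrist",160+319/2-.5,20+392/2-.5,z,M))
st()
```

```text
[[0.5045 0.1319 0.036 ]
 [0.5231 0.1333 0.036 ]
 [0.526  0.0979 0.036 ]
 [0.5081 0.0966 0.036 ]]
c [0.51540045 0.11494194 0.036     ] [np.float64(0.01868348055539768), np.float64(0.03553750791180034), np.float64(0.017996933472483944), np.float64(0.035553562460334254)]
yaws -85.28990560068648 -84.18351637546166 slotR -84.56393644144511 railR -85.01077010500119 cross -85.65771495381354 -85.6417363342341
slot start mid [0.51668266 0.09721841 0.036     ] 0.012056264239632426
0.103 [0.4713727  0.12116634 0.103     ]
0.111 [0.47121216 0.12370996 0.111     ]
t 6.33 tcp [0.4728 0.1102 0.1591] yaw x -85.71 down [-0. -0. -1.] F [-0.6 -1.2 -0.4] M [ 0.02 -0.05  0.03] open 0.13
```

Emit:
carry_out --pt "0 -0.009 0 -0.0023 0 0.02 1" --pt "0 0 0 0 0 0.0228 1" --pt "0 0 0 0 0.03 0 1" --pt "0 0 0 0 0.02 0 1" --pt "0 0 0 0 0.012 0 1" --pt "0 0 0 0 0 0 1" --pt "0 0 0 0 0 0 1"

```text
time: 7.2
eef_pos: [0.516, 0.1169, 0.0983]
tcp_rot: [-0.521, 0.478, -0.479, 0.521]
contact_force: [0.0, 0.2, -0.2]
opening: 0.131
```

```bash
python3 -c "
from h import *
st();cv2.imwrite('pics/s2.png',read_camera('scene'))
wshot('w3')
b=cv2.imread('pics/s2.png')[140:220,290:410]
b=cv2.resize(b,(600,400),interpolation=cv2.INTER_CUBIC)
a=cv2.imread('pics/w3.png')[150:350,240:400];a=cv2.resize(a,(320,400),interpolation=cv2.INTER_CUBIC)
cv2.imwrite('pics/c5.png',cv2.resize(cv2.convertScaleAbs(np.hstack([b,a]),alpha=1.2),(800,348)))"
```

```text
t 7.2 tcp [0.516  0.1169 0.0983] yaw x -85.1 down [ 0.002  0.    -1.   ] F [ 0.   0.2 -0.2] M [-0.02  0.02  0.  ] open 0.131
```

View pics/c5.png

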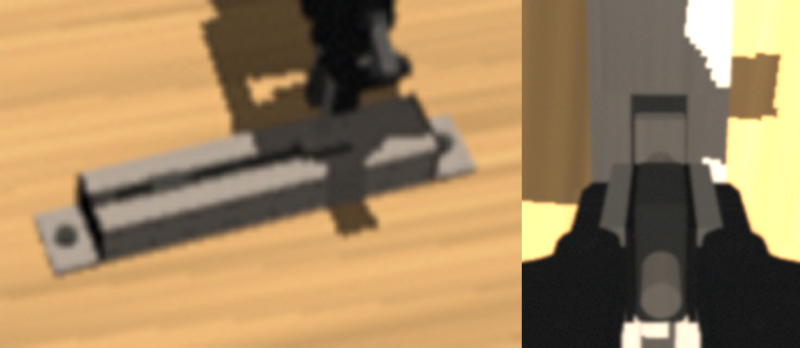

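The head is centred laterally over the window: its columns are 635–685 against 631–687 for the window. Now I'll check the fore-aft gap.

Run:
```python
from h import *
M=json.load(open("pics/w3.json"));s,T=st()
f=lambda x,y,z:(T.T@(ray("wrist",240+(x-521.7)/1.739-.5,150+y/1.739-.5,z,M)-s["eef_pos"]))*1000
print("win",f(631,96,.036),f(687,96,.036)); zh=s["eef_pos"][2]-.0562+.008
print("head",f(635,113,zh),f(685,113,zh))
```

```text
t 7.3 tcp [0.5161 0.1171 0.0985] yaw x -85.08 down [ 0.002  0.    -1.   ] F [ 0.9  0.2 -2. ] M [-0.01  0.02 -0.02] open 0.133
win [-15.27972179  62.48547187 -10.01270294] [-15.2750774   62.527161     8.42470793]
head [-13.92177078  48.18046167  -8.08411738] [-13.91746461  48.21511474   7.24151134]
```

Emit:
carry_out --pt "0 0 0 0.0015 0 -0.0004 1" --pt "0 0 0 0 0.003 0 1" --pt "0 0 0 0 0.003 0 1" --pt "0 0 0 0 0.003 0 1" --pt "0 0 0 0 0 0 1"

```text
time: 7.92
eef_pos: [0.5147, 0.1157, 0.0878]
tcp_rot: [0.521, -0.478, 0.478, -0.521]
contact_force: [0.8, 0.8, -0.2]
opening: 0.136
```

```bash
python3 -c "
from h import *
st()"
```

```text
t 7.92 tcp [0.5147 0.1157 0.0878] yaw x -85.07 down [-0.001 -0.    -1.   ] F [ 0.8  0.8 -0.2] M [ 0.03 -0.01  0.04] open 0.136
```

Emit:
carry_out --pt "0 0 0 0 0.003 0 1" --pt "0 0 0 0 0.003 0 1" --pt "0 0 0 0 0.002 0 1" --pt "0 0 0 0 0.0015 0 1" --pt "0 0 0 0 0 0 1" --pt "0 0 0 0 0 0 1"

```text
time: 8.68
eef_pos: [0.5151, 0.1157, 0.0789]
tcp_rot: [-0.521, 0.478, -0.478, 0.521]
contact_force: [-0.1, 0.7, -1.3]
opening: 0.13
```

```bash
python3 -c "
from h import *
st()"
```

```text
t 8.68 tcp [0.5151 0.1157 0.0789] yaw x -85.07 down [ 0.  0. -1.] F [-0.1  0.7 -1.3] M [ 0.04 -0.02 -0.03] open 0.13
```

Emit:
carry_out --pt "0 0 0 0 0.0013 0 1" --pt "0 0 0 0.006 0 0 1" --pt "0 0 0 0.006 0 0 1" --pt "0 0 0 0.006 0 0 1" --pt "0 0 0 0.006 0 0 1" --pt "0 0 0 0.006 0 0 1" --pt "0 0 0 0 0 0 1"

```text
time: 9.55
eef_pos: [0.5177, 0.0853, 0.0776]
tcp_rot: [-0.521, 0.478, -0.478, 0.521]
contact_force: [-0.0, -0.4, -0.4]
opening: 0.133
```

```bash
python3 -c "
from h import *
st()"
```

```text
t 9.55 tcp [0.5177 0.0853 0.0776] yaw x -85.12 down [ 0.  0. -1.] F [-0.  -0.4 -0.4] M [ 0.01 -0.01 -0.01] open 0.133
```

Emit:
carry_out --pt "0 0 0 0.006 0 0 1" --pt "0 0 0 0.006 0 0 1" --pt "0 0 0 0.006 0 0 1" --pt "0 0 0 0.005 0 0 1" --pt "0 0 0 0.004 0 0 1" --pt "0 0 0 0.003 0 0 1" --pt "0 0 0 0.002 0 0 1" --pt "0 0 0 0 0 0 1"

```text
time: 10.55
eef_pos: [0.5203, 0.0538, 0.0775]
tcp_rot: [-0.521, 0.478, -0.478, 0.521]
contact_force: [-1.0, 0.6, -0.8]
opening: 0.133
```

Emit:
carry_out --pt "0 0 0 0.0015 0 0 1" --pt "0 0 0 0.0015 0 0 1" --pt "0 0 0 0.0015 0 0 1" --pt "0 0 0 0.0015 0 0 1" --pt "0 0 0 0 0 0 1"

```text
time: 11.18
eef_pos: [0.5209, 0.0478, 0.0775]
tcp_rot: [0.521, -0.478, 0.478, -0.521]
contact_force: [-0.2, -0.2, -0.0]
opening: 0.133
```

```bash
python3 -c "
from h import *
st()"
```

```text
t 11.18 tcp [0.5209 0.0478 0.0775] yaw x -85.08 down [ 0. -0. -1.] F [-0.2 -0.2 -0. ] M [-0.04 -0.02 -0.06] open 0.133
```

Emit:
carry_out --pt "0 0 0 0.001 0 0 1" --pt "0 0 0 0.001 0 0 1" --pt "0 0 0 0.001 0 0 1" --pt "0 0 0 0 0 0 1"

```text
time: 11.68
eef_pos: [0.5211, 0.0449, 0.0775]
tcp_rot: [0.521, -0.478, 0.478, -0.521]
contact_force: [-0.2, 0.2, -0.8]
opening: 0.129
```

Emit:
carry_out --pt "0 0 0 0.001 0 0 1" --pt "0 0 0 0.001 0 0 1" --pt "0 0 0 0.001 0 0 1" --pt "0 0 0 0 0 0 1"

```text
time: 12.18
eef_pos: [0.5214, 0.0419, 0.0775]
tcp_rot: [-0.521, 0.478, -0.478, 0.521]
contact_force: [-0.3, -0.0, 0.2]
opening: 0.124
```

Emit:
carry_out --pt "0 0 0 0.001 0 0 1" --pt "0 0 0 0.001 0 0 1" --pt "0 0 0 0 0 0 1"

```text
time: 12.55
eef_pos: [0.5216, 0.0399, 0.0775]
tcp_rot: [0.521, -0.478, 0.478, -0.521]
contact_force: [-0.4, 0.4, -1.0]
opening: 0.128
```

Emit:
carry_out --pt "0 0 0 0.001 0 0 1" --pt "0 0 0 0.001 0 0 1" --pt "0 0 0 0 0 0 1"

```text
time: 12.92
eef_pos: [0.5217, 0.0379, 0.0775]
tcp_rot: [0.521, -0.478, 0.478, -0.521]
contact_force: [-0.7, 0.0, -0.8]
opening: 0.127
```

Emit:
carry_out --pt "0 0 0 0.001 0 0 1" --pt "0 0 0 0.001 0 0 1" --pt "0 0 0 0 0 0 1"

```text
time: 13.3
eef_pos: [0.5219, 0.0359, 0.0775]
tcp_rot: [-0.521, 0.478, -0.478, 0.521]
contact_force: [0.1, 0.3, -1.4]
opening: 0.132
```

Emit:
carry_out --pt "0 0 0 0.001 0 0 1" --pt "0 0 0 0.001 0 0 1" --pt "0 0 0 0 0 0 1"

```text
time: 13.68
eef_pos: [0.5221, 0.0339, 0.0775]
tcp_rot: [-0.521, 0.478, -0.478, 0.521]
contact_force: [-0.3, -0.7, -1.0]
opening: 0.129
```

Emit:
carry_out --pt "0 0 0 0.001 0 0 1" --pt "0 0 0 0.001 0 0 1" --pt "0 0 0 0 0 0 1"

```text
time: 14.05
eef_pos: [0.5222, 0.0319, 0.0775]
tcp_rot: [0.521, -0.478, 0.478, -0.521]
contact_force: [0.4, 0.2, -1.0]
opening: 0.127
```

Emit:
carry_out --pt "0 0 0 0.001 0 0 1" --pt "0 0 0 0.001 0 0 1" --pt "0 0 0 0 0 0 1"

```text
time: 14.42
eef_pos: [0.5224, 0.0299, 0.0775]
tcp_rot: [-0.521, 0.478, -0.478, 0.521]
contact_force: [-0.0, 0.7, -0.9]
opening: 0.132
```

```bash
python3 -c "
from h import *
st();cv2.imwrite('pics/s3.png',read_camera('scene'))
b=cv2.imread('pics/s3.png')[150:215,295:405]
cv2.imwrite('pics/c6.png',cv2.convertScaleAbs(cv2.resize(b,(792,468),interpolation=cv2.INTER_CUBIC),alpha=1.4))"
```

```text
t 14.43 tcp [0.5224 0.0299 0.0775] yaw x -85.08 down [ 0.  0. -1.] F [-0.   0.7 -0.9] M [0.   0.03 0.  ] open 0.132
```

View pics/c6.png

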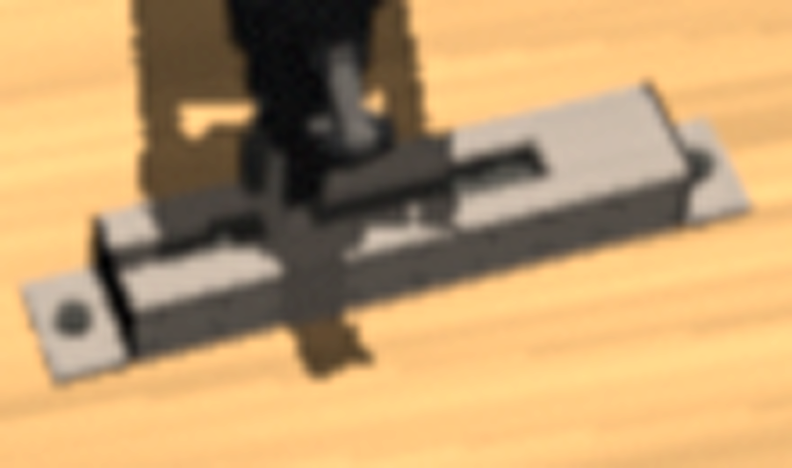

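The slot is dark in the scene view. The greyish stop sits near (230,220), just ahead of the shank at about (305,210), so there's no contact yet. I'll keep feeling forward.

Emit:
carry_out --pt "0 0 0 0.001 0 0 1" --pt "0 0 0 0.001 0 0 1" --pt "0 0 0 0 0 0 1"

```text
time: 14.85
eef_pos: [0.5224, 0.029, 0.0775]
tcp_rot: [-0.52, 0.479, -0.478, 0.521]
contact_force: [-0.3, 4.8, -0.6]
opening: 0.132
```

Emit:
carry_out --pt "0 0 0 0.001 0 0 1" --pt "0 0 0 0.001 0 0 1" --pt "0 0 0 0 0 0 1"

```text
time: 15.22
eef_pos: [0.5225, 0.0286, 0.0775]
tcp_rot: [-0.519, 0.48, -0.477, 0.522]
contact_force: [0.4, 10.1, 0.7]
opening: 0.131
```

```bash
python3 -c "
from h import *
s,T=st()
for c in (215,235,255): print(ray('scene',295+c/7.2-.5,150+(222-(c-215)*.15)/7.2-.5,.037))
f=lambda x,y,z:np.round(ray('top',220+x/3.378-.5,175+y/3.378-.5,z),4)
print(f(231,161,.038),f(248,158,.038),f(290,155,.036))"
```

```text
t 15.22 tcp [0.5225 0.0286 0.0775] yaw x -85.2 down [-0.001  0.006 -1.   ] F [ 0.4 10.1  0.7] M [ 2.   -0.05  0.02] open 0.131
[0.5164081  0.00356871 0.037     ]
[0.51661294 0.01115579 0.037     ]
[0.51681804 0.01875311 0.037     ]
[0.5189 0.0337 0.038 ] [0.5214 0.0199 0.038 ] [ 0.524  -0.0142  0.036 ]
```

The stop was met at TCP y≈0.029, with a 10 N push. That puts the axis about 87 mm from the window, inside the stated 50–95 mm. Next I ease the push and make the quarter turn about the stud axis.

Emit:
carry_out --pt "0 0 0 -0.003 0 0 1" --pt "0 -0.157 0 0 0 -0.0002 1" --pt "0 -0.157 0 0 0 -0.0002 1" --pt "0 -0.157 0 0 0 -0.0002 1" --pt "0 0 0 0 0 0 1"

```text
time: 15.85
eef_pos: [0.521, 0.029, 0.077]
tcp_rot: [0.618, -0.345, 0.343, -0.618]
contact_force: [-1.8, 2.6, -0.6]
opening: 0.128
```

```bash
python3 -c "
from h import *
st()"
```

```text
t 15.85 tcp [0.521 0.029 0.077] yaw x -58.18 down [-0.002  0.    -1.   ] F [-1.8  2.6 -0.6] M [ 0.44  0.36 -0.01] open 0.128
```

Emit:
carry_out --pt "0 -0.157 0 0 0 -0.0002 1" --pt "0 -0.157 0 0 0 -0.0002 1" --pt "0 -0.157 0 0 0 -0.0002 1" --pt "0 -0.157 0 0 0 -0.0002 1" --pt "0 0 0 0 0 0 1"

```text
time: 16.48
eef_pos: [0.5215, 0.0279, 0.0775]
tcp_rot: [0.694, -0.137, 0.137, -0.693]
contact_force: [-1.0, 0.7, -0.2]
opening: 0.134
```

```bash
python3 -c "
from h import *
st()"
```

```text
t 16.48 tcp [0.5215 0.0279 0.0775] yaw x -22.31 down [ 0.    -0.001 -1.   ] F [-1.   0.7 -0.2] M [ 0.05  0.05 -0.  ] open 0.134
```

Emit:
carry_out --pt "0 -0.158 0 0 0 -0.0002 1" --pt "0 -0.158 0 0 0 -0.0002 1" --pt "0 -0.157 0 0 0 -0.0002 1" --pt "0 0 0 0 0 0 1" --pt "0 0 0 0 0 0 1"

```text
time: 17.1
eef_pos: [0.5215, 0.0275, 0.0777]
tcp_rot: [0.707, 0.03, -0.029, -0.706]
contact_force: [1.2, -0.4, -1.3]
opening: 0.132
```

```bash
python3 -c "
from h import *
st()"
```

```text
t 17.1 tcp [0.5215 0.0275 0.0777] yaw x 4.77 down [ 0.001 -0.    -1.   ] F [ 1.2 -0.4 -1.3] M [-0.02  0.04  0.06] open 0.132
```

Emit:
carry_out --pt "0 0 0 0 0.001 0 1" --pt "0 0 0 0 0.001 0 1" --pt "0 0 0 0 0.001 0 1" --pt "0 0 0 0 0 0 1"

```text
time: 17.6
eef_pos: [0.5211, 0.0277, 0.0744]
tcp_rot: [-0.706, -0.031, 0.031, 0.706]
contact_force: [0.5, -0.2, -2.0]
opening: 0.129
```

```bash
python3 -c "
from h import *
st()"
```

```text
t 17.6 tcp [0.5211 0.0277 0.0744] yaw x 4.98 down [-0. -0. -1.] F [ 0.5 -0.2 -2. ] M [-0.03  0.01 -0.02] open 0.129
```

The TCP is below the sliding level (0.0762) with no resistance, so the head is entering the seat.

Emit:
carry_out --pt "0 0 0 0 0.001 0 1" --pt "0 0 0 0 0.001 0 1" --pt "0 0 0 0 0.001 0 1" --pt "0 0 0 0 0.0008 0 1" --pt "0 0 0 0 0.0005 0 1" --pt "0 0 0 0 0 0 1"

```text
time: 18.35
eef_pos: [0.5213, 0.0277, 0.0703]
tcp_rot: [0.706, 0.031, -0.031, -0.706]
contact_force: [0.2, -0.3, -0.4]
opening: 0.13
```

```bash
python3 -c "
from h import *
st()"
```

```text
t 18.35 tcp [0.5213 0.0277 0.0703] yaw x 5.0 down [ 0. -0. -1.] F [ 0.2 -0.3 -0.4] M [-0.    0.04  0.03] open 0.13
```

Emit:
carry_out --pt "0 0 0 0 0.0005 0 1" --pt "0 0 0 0 0.0005 0 1" --pt "0 0 0 0 0 0 1"

```text
time: 18.73
eef_pos: [0.5213, 0.0277, 0.0702]
tcp_rot: [0.706, 0.031, -0.031, -0.706]
contact_force: [-3.9, -0.5, 5.8]
opening: 0.128
```

```bash
python3 -c "
from h import *
st()"
```

```text
t 18.73 tcp [0.5213 0.0277 0.0702] yaw x 5.01 down [-0.001 -0.    -1.   ] F [-3.9 -0.5  5.8] M [ 0.03  0.56 -0.04] open 0.128
```

Contact came at 0.0702 with 5.8 N, exactly the seated height. Releasing and withdrawing.

Emit:
carry_out --pt "0 0 0 0 -0.0006 0 1" --pt "0 0 0 0 0 0 0.6" --pt "0 0 0 0 0 0 0.2" --pt "0 0 0 0 0 0 0" --pt "0 0 0 0 0 0 0" --pt "0 0 0 0 0 0 0"

```text
time: 19.48
eef_pos: [0.5212, 0.0277, 0.0698]
tcp_rot: [-0.706, -0.031, 0.031, 0.706]
contact_force: [-0.7, 0.7, -0.2]
opening: 0.502
```

Emit:
carry_out --pt "0 0 0 0 -0.01 0 0" --pt "0 0 0 0 -0.02 0 0" --pt "0 0 0 0 -0.03 0 0" --pt "0 0 0 -0.02 -0.03 0 0" --pt "0 0 0 -0.03 -0.02 0 0" --pt "0 0 0 0 0 0 0" --pt "0 0 0 0 0 0 0"

```text
time: 20.35
eef_pos: [0.4718, 0.0234, 0.1799]
tcp_rot: [0.706, 0.031, -0.03, -0.706]
contact_force: [0.4, 0.4, 0.6]
opening: 0.503
```

```bash
python3 -c "
from h import *
st();wshot('w4');cv2.imwrite('pics/s4.png',read_camera('scene'))
b=cv2.imread('pics/s4.png')[130:250,225:405];b=cv2.resize(b,(600,400),interpolation=cv2.INTER_CUBIC)
a=cv2.imread('pics/w4.png')[0:400,170:490];a=cv2.resize(a,(320,400))
cv2.imwrite('pics/c7.png',cv2.resize(cv2.convertScaleAbs(np.hstack([b,a]),alpha=1.3),(800,348)))"
```

```text
t 20.35 tcp [0.4718 0.0234 0.1799] yaw x 4.99 down [ 0.001 -0.    -1.   ] F [0.4 0.4 0.6] M [-0.03 -0.02  0.  ] open 0.503
```

View pics/c7.png

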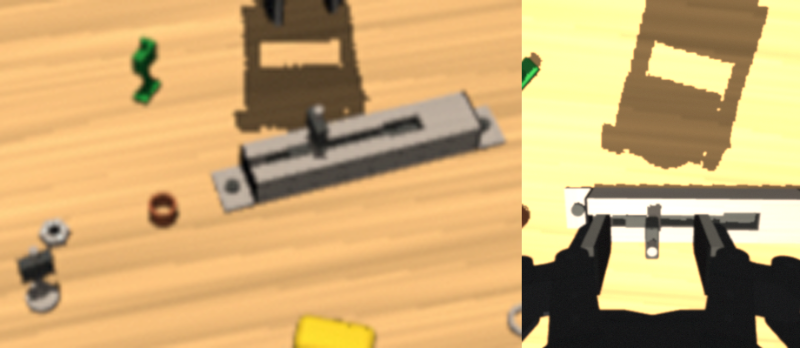

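The stud stands upright with its block turned across the rail, the gripper is clear, and the other items look undisturbed. Handing in.

```bash
python3 -c "
from h import *
print(sign_off())"
```

```text
the job is handed in; nothing more can be done
None
```

The T-headed stud is seated and locked in the rail, standing upright. I handed the job in at about 20.4 s of the 54 s limit.

- **Insertion:** the head went down through the window, and no force reading taken on the way showed contact.
- **Stop:** the shank met the stop about 87 mm from the window, inside the stated 50–95 mm. The highest push I read was about 10 N, against the 45 N limit.
- **Turn and seat:** after the quarter turn the head dropped with no resistance. It touched bottom at TCP height 0.0702 m, exactly the height expected for a seated stud, with about 6 N.
- **Last picture:** the gripper is clear and the stud stands upright with its block across the rail. The round stud, nut, coupling and green stud look unmoved. I did not measure the stud's height again after letting go.

One measurement disagreed. In the top view I put the edge of the stop about 80 mm from the window. That would have given contact at about 76 mm, 11 mm short of where it came. I went by touch instead.

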